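# Flip the stock tags to match the bins

### The job

On the stock board each blue bin has a hinged red/green tag in front of it, which shows the face that is turned up. Flip tags over, by pushing them gently with a fingertip, until every full bin shows green and the nearly empty bin shows red, each tag resting all the way over. Do not grip or lift anything, and leave the bins and the tools about where they are.

Things in the scene. Friction and masses are not known exactly. Their poses are not given: they have to be found in the camera images.
- stock_board: fixed pale wooden board, 150 x 350 x 24 mm, on the bench; origin at the centre of its underside, x points from the tags to the bins (away from the robot), y along the row (to the left), z up. It carries a row of three blue bins at the far side and, 87 mm nearer the robot than each bin, its hinged tag; places in the row are 114 mm apart.
- stand_a: fixed dark steel stand of a hinged tag, before (-x of) the bin it belongs to (which place varies): foot 62 x 24 x 4 mm, posts at x = -25 and +25 mm, 25 mm high; origin at the centre of its underside, on the board's top (24 mm above the bench), axes as the board's. Hinge axis along x, 20 mm above the origin. Two tags leaning towards one another leave 58 mm between their edges.
- tag_a (a joint): hinge (rad) of the plate on stand_a: 42 mm wide, 3 thick, 36 long from hinge to white lip, red and green faces. 0: leans to +y (left), red up; 1.75: leans to -y, green up; both 40 degrees above level against a stop, free edge 28 mm sideways of the hinge and 43 above the stand's origin, open below. Swings freely; pushed past upright (0.87) it falls over and stays. Slippery plastic.
- stand_b: fixed dark steel stand of a hinged tag, before (-x of) the bin it belongs to (which place varies): foot 62 x 24 x 4 mm, posts at x = -25 and +25 mm, 25 mm high; origin at the centre of its underside, on the board's top (24 mm above the bench), axes as the board's. Hinge axis along x, 20 mm above the origin. Two tags leaning towards one another leave 58 mm between their edges.
- tag_b (a joint): hinge (rad) of the plate on stand_b: 42 mm wide, 3 thick, 36 long from hinge to white lip, red and green faces. 0: leans to +y (left), red up; 1.75: leans to -y, green up; both 40 degrees above level against a stop, free edge 28 mm sideways of the hinge and 43 above the stand's origin, open below. Swings freely; pushed past upright (0.87) it falls over and stays. Slippery plastic.
- stand_c: fixed dark steel stand of a hinged tag, before (-x of) the bin it belongs to (which place varies): foot 62 x 24 x 4 mm, posts at x = -25 and +25 mm, 25 mm high; origin at the centre of its underside, on the board's top (24 mm above the bench), axes as the board's. Hinge axis along x, 20 mm above the origin. Two tags leaning towards one another leave 58 mm between their edges.
- tag_c (a joint): hinge (rad) of the plate on stand_c: 42 mm wide, 3 thick, 36 long from hinge to white lip, red and green faces. 0: leans to +y (left), red up; 1.75: leans to -y, green up; both 40 degrees above level against a stop, free edge 28 mm sideways of the hinge and 43 above the stand's origin, open below. Swings freely; pushed past upright (0.87) it falls over and stays. Slippery plastic.
- bin_brass: open blue bin, 56 x 72 mm, 34 mm high, standing loose on the board; origin at the centre of its underside, axes as the board's. FULL: heaped with short brass rods to 39 mm.
- bin_rings: open blue bin, 56 x 72 mm, 34 mm high, standing loose on the board; origin at the centre of its underside, axes as the board's. FULL: heaped with steel ring blanks to about 40 mm.
- bin_low: open blue bin, 56 x 72 mm, 34 mm high, standing loose on the board; origin at the centre of its underside, axes as the board's. NOT full: a single brass rod lies on its floor.
- loupe: black loupe, 25 x 50 x 21 mm, loose on the board between the left two bins; bystander; origin under its centre
- steel_block: dark steel bench block, 38 x 44 x 22 mm, loose on the bench at the front right; bystander; origin under its centre
- wax_box: clear box with a cake of yellowish wax, 58 x 70 x 34 mm, loose on the bench at the front left; bystander; origin under its centre
- graver: graver with a wooden handle, 125 mm long, 22 mm high, loose on the bench at the left; bystander; origin under its centre
Mind the look-alikes: they are no part of the job. What is shaped like the bin_rings but pink is not meant.

How it is judged:
At the end, for the whole second after the job is handed in: The tags in front of bin_brass and bin_rings are above 1.60 rad (green up), the tag in front of bin_low is below 0.15 rad (red up), all tags at rest, and the bins and bystanders are within 20 mm of where they began (((value of joint tag_a above 1.6 rad and (horizontal distance between stand_a and bin_brass below 0.116 m or horizontal distance between stand_a and bin_rings below 0.116 m)) or (value of joint tag_a below 0.15 rad and not (horizontal distance between stand_a and bin_brass below 0.116 m or horizontal distance between stand_a and bin_rings below 0.116 m))) and ((value of joint tag_b above 1.6 rad and (horizontal distance between stand_b and bin_brass below 0.116 m or horizontal distance between stand_b and bin_rings below 0.116 m)) or (value of joint tag_b below 0.15 rad and not (horizontal distance between stand_b and bin_brass below 0.116 m or horizontal distance between stand_b and bin_rings below 0.116 m))) and ((value of joint tag_c above 1.6 rad and (horizontal distance between stand_c and bin_brass below 0.116 m or horizontal distance between stand_c and bin_rings below 0.116 m)) or (value of joint tag_c below 0.15 rad and not (horizontal distance between stand_c and bin_brass below 0.116 m or horizontal distance between stand_c and bin_rings below 0.116 m))) and velocity of joint tag_a between -0.1 and 0.1 rad/s and velocity of joint tag_b between -0.1 and 0.1 rad/s and velocity of joint tag_c between -0.1 and 0.1 rad/s and distance of each of bin_brass, bin_rings, bin_low, loupe, steel_block, wax_box, graver from where it was at the start of the episode below 0.02 m); the robot touches nothing.
It fails at once if a tag is gripped or pushed hard (the fingers press on it with more than 12 N) (contact force between the fingers and tag_a above 12 N or contact force between the fingers and tag_b above 12 N or contact force between the fingers and tag_c above 12 N).
It fails at once if a bin is lifted, carried or shoved more than 20 mm (distance of any of bin_brass, bin_rings, bin_low from where it was at the start of the episode above 0.02 m).
It fails at once if a bystander is lifted, carried or shoved more than 20 mm (distance of any of loupe, steel_block, wax_box, graver from where it was at the start of the episode above 0.02 m).
It also fails if it takes over 54 s, if anything falls off the work surface, if the arm or the gripper's body presses on something with over 40 N, if the wrist force passes 120 N, or if a joint passes its speed limit or range.

### The arm

A 6-joint arm with a two-finger parallel gripper is mounted at the origin on a cart in front of the work surface, level with it; the furniture and walls round the work are solid. World frame = base frame: x ahead of the robot, y to its left, z up, the work surface at z = 0. Lengths are in m, angles in rad, forces in N, time in s.
With the tool pointing down it reaches from about 0.35 to 0.85 m from the base axis. Payload 8.1 kg.
Tool frame: the origin (TCP) lies at the very end of the fingers, on their centre line; the grasp point (between the pads) lies 19 mm behind it; z points along the fingers, y is the direction in which the jaws open and shut (so a half turn about z gives the same grasp; the last joint's range is limited). The gripper opens to 93 mm and grips with 3 to 60 N. Pads are 15 mm wide; open, the fingers measure 128 mm over their backs; the gripper's body (75 mm by 188 mm) begins 65 mm behind the grasp point.
Start: joints at [1.231, 0.13, 1.488, -0, 1.523, -0.085], TCP at [0.151, 0.581, 0.219] pointing down, gripper open.
Joint ranges: [-2.96, 2.96], [-0.89, 2.26], [0.02, 2.5], [-1.34, 4.48], [0, 2.73], [-2.66, 2.66]. Speed limits (rad/s): [2.39, 2.39, 2.79, 3.14, 3.14, 3.14].

### API

Orientations are given as a rotation vector (axis times angle).
In Python, from plant import robot gives the robot as it stands.
- The arm moves only by the tool jog_arm, never from a script. Its argument "commands" is a list of rows, each a list of 3 entries, a list of its own where there are three numbers: the shift along the world's x, y, z scaled (see below), then the turn, a rotation vector about the world's x, y, z scaled (see below), then the closure, from -1 (fully open) to 1 (shut), so that 0 is half open. In form: [[[tx, ty, tz], [ax, ay, az], hand], ...]. A call has 1 to 10 rows; each row is the pose to reach, as a shift and turn from the pose measured when the call began, turning the shorter way round; what a row does not reach only later rows make up. The controller multiplies each number of a shift by 0.6 m and each number of a turn by 2 pi rad. A row lasts 1/8 s, in which the tool goes at most 62.5 mm and 10.7 degrees, less where a joint would pass 70% of its speed; a pose out of reach is approached as far as the arm can. A call with a number of a shift or a turn outside -1 to 1 is refused whole. A call with a gripper value outside its range is refused whole. The fingers move at their own pace and stop on an object; "newtons" is the grip in N (left out, the last holds). Time passes only in rows, so rows that repeat a pose let the fingers close. It gives the time, the measured TCP pose, the force and the opening at its end, in the units of the state.
- robot.read_state(): the state, without advancing time (a new reading comes with each control period).
- robot.read_camera(name): name is "side" or "top" or "wrist"; returns a dict with "pixels" (420x560x3 uint8, red, green, blue), "fovy" (degrees; the focal length in pixels is half the picture's height over the tangent of half this angle, whatever the lens; pixels are square), "cx", "cy" (the principal point, pixels), "rvec" (rotation vector, rad) and "tvec" (3), from world to camera coordinates, as OpenCV has them; the wrist camera has in their place "tool_from_camera" (4x4, takes a point from camera to tool coordinates, whose origin is the TCP and whose axes are the flange's). Camera axes: x right, y down, z forward; pixel columns grow to the right and rows downward; lengths in m; the calibration is good to about 2 mm. The wrist camera is an equidistant fisheye: a pixel r from the principal point sees the ray r / f radians off the axis. A picture is of the moment at which its call begins: read the wrist's pose just before it. There is no depth.
- robot.close_job(): hands the job in, once; it reports no verdict.
Trained networks look in the newest picture that a camera, given by its name, has taken for a name from the list of things; names that differ only in an ending like _2 or _b are one class to them, and where a whole thing is asked for, a point or a joint stands for the part that bears it (a point fixed in the world has none). Each returns a list of dicts, best first, with "p" (0 to 1); they miss things now and then, are a little off and sometimes report something else, mostly with a low value. They report only what shows in the picture. A call takes as long as a camera call. They do not tell look-alikes from the thing itself.
- robot.trace(camera, name): "pixels" (420x560 bool, what is visible of it) and "uv" ([column, row] in pixels, amid what is visible of it).
The state is a dict: "t": time; "q": joint angles; "dq": joint speeds; "joint_torque": joint torques, N m; "tool_pos": TCP position; "orientation": TCP orientation; "force": force on the tool from outside, world axes, zero at the start; "wrist_torque": the same for the moment, N m; "opening": finger opening in m.
Only numpy, scipy, OpenCV 4.12 (cv2) and the standard library are available. Lean on these libraries where they do the work, as an engineer would, in place of code of your own. Each camera call takes 0.05 s, during which the arm holds its last target.

## Working session

There is one attempt and no reset: what is moved stays moved. The work goes in short steps, Python scripts to look and compute and a tool call to move; the robot and the scene stay as the last step left them, time stands still between calls to the robot, and variables do not carry over. Pictures are saved under pics/ and viewed, and the job is handed in when it is done.

Besides the shell and the picture viewer there is one more tool, called after "Request:" as a command line: name --argument value ..., lists and objects as JSON in quotes. jog_arm: Moves the arm, as the interface text tells. Shifts and turns lie within -1 to 1; 1 stands for 0.6 m of shift or 2 pi rad of turn. Its arguments: {"type":"object","properties":{"commands":{"type":"array"},"newtons":{"type":"number"}},"required":["commands"]}

```bash
mkdir -p pics; python3 - <<'E'
from plant import robot
import cv2,numpy as np,pickle
s=robot.read_state();print({k:np.round(v,3) for k,v in s.items()})
for n in ("side","top"):
    c=robot.read_camera(n);print(n,c["fovy"],c["cx"],c["cy"],c["rvec"],c["tvec"])
    pickle.dump(c,open(n+'.pkl','wb'))
    cv2.imwrite(f"pics/{n}0.png",c["pixels"][:,:,::-1])
E
```

```text
{'t': np.float64(0.0), 'q': array([ 1.231,  0.131,  1.489, -0.   ,  1.523, -0.085]), 'dq': array([ 0.003, -0.001,  0.001, -0.001,  0.001, -0.   ]), 'joint_torque': array([-1.0000e-03, -5.5984e+01, -4.9175e+01,  7.7000e-02,  3.5000e-02,
       -0.0000e+00]), 'tool_pos': array([0.151, 0.58 , 0.218]), 'orientation': array([-3.990e-01, -3.116e+00,  3.000e-03]), 'force': array([-0.216,  0.776,  0.092]), 'wrist_torque': array([0.053, 0.036, 0.008]), 'opening': np.float64(0.093)}
side 43.75358462387112 283.6386901208556 213.19351023692693 [ 2.06977776 -0.33995127  0.22984308] [-0.41181577  0.20651405  0.87175372]
top 46.845216856616204 281.74559509485965 211.6978589860066 [ 2.17167178 -2.1695535   0.0690913 ] [0.19739073 0.50608019 1.01436504]
```

View pics/top0.png

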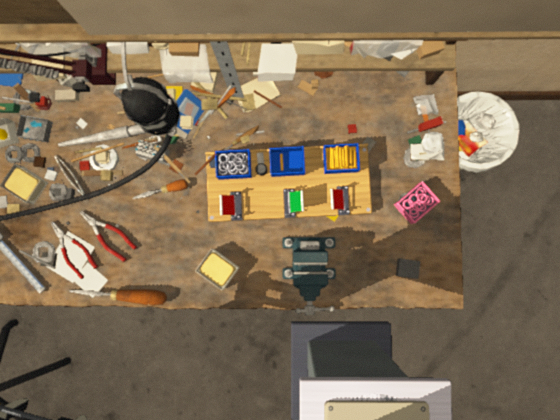

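View pics/side0.png

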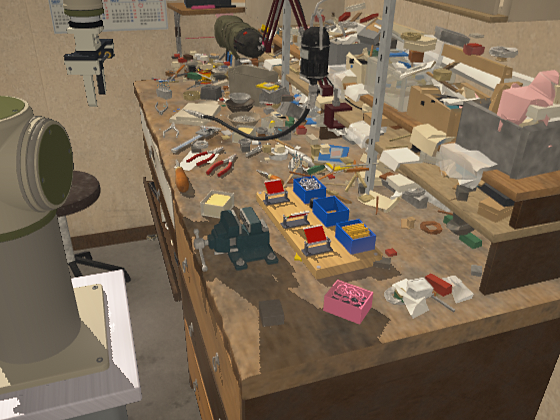

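```bash
cat > h.py <<'E'
import cv2,numpy as np,pickle
def K(c):
    f=210/np.tan(np.radians(c["fovy"])/2);return np.array([[f,0,c["cx"]],[0,f,c["cy"]],[0,0,1.]])
def proj(c,P): return cv2.projectPoints(np.array(P,float).reshape(-1,3),np.array(c["rvec"]),np.array(c["tvec"]),K(c),None)[0][:,0]
def unproj(c,uv,z):
    R=cv2.Rodrigues(np.array(c["rvec"],float))[0];o=-R.T@np.array(c["tvec"]);d=R.T@np.linalg.inv(K(c))@np.array([uv[0],uv[1],1.])
    return o+d*(z-o[2])/d[2]
E
python3 - <<'E'
from h import *
from plant import robot
c=pickle.load(open('top.pkl','rb'))
im=c["pixels"][130:240,190:390,::-1];cv2.imwrite('pics/tc.png',cv2.resize(im,None,fx=4,fy=4,interpolation=cv2.INTER_CUBIC))
s=pickle.load(open('side.pkl','rb'))
im=s["pixels"][160:290,240:400,::-1];cv2.imwrite('pics/sc.png',cv2.resize(im,None,fx=4.5,fy=4.5,interpolation=cv2.INTER_CUBIC))
for n in ("stock_board","stand_a","tag_a","bin_brass","bin_rings","bin_low","steel_block","wax_box","loupe"):
  z={"stock_board":.024,"stand_a":.04,"tag_a":.06,"loupe":.045}.get(n,.05 if 'bin' in n else .03)
  for d in robot.trace("top",n):
    print(n,round(d["p"],2),np.round(d["uv"]),unproj(c,d["uv"],z).round(3))
E
```

```text
stock_board 0.67 [293. 184.] [0.565 0.173 0.024]
stock_board 0.51 [173. 187.] [0.56  0.432 0.024]
stock_board 0.38 [408. 267.] [ 0.389 -0.069  0.024]
stand_a 0.93 [229. 205.] [0.519 0.309 0.04 ]
stand_a 0.81 [340. 200.] [0.529 0.075 0.04 ]
stand_a 0.71 [291. 200.] [0.529 0.178 0.04 ]
tag_a 0.67 [336. 199.] [0.53  0.085 0.06 ]
tag_a 0.66 [228. 204.] [0.518 0.308 0.06 ]
tag_a 0.56 [295. 198.] [0.53 0.17 0.06]
bin_brass 0.67 [338. 157.] [0.618 0.079 0.05 ]
bin_rings 0.98 [233. 164.] [0.603 0.301 0.05 ]
bin_rings 0.61 [419. 201.] [ 0.526 -0.088  0.05 ]
bin_low 0.91 [288. 160.] [0.613 0.185 0.05 ]
bin_low 0.73 [339. 201.] [0.525 0.078 0.05 ]
steel_block 0.87 [408. 264.] [ 0.395 -0.068  0.03 ]
wax_box 0.69 [216. 269.] [0.383 0.337 0.03 ]
loupe 0.66 [261. 163.] [0.607 0.241 0.045]
```

View pics/tc.png

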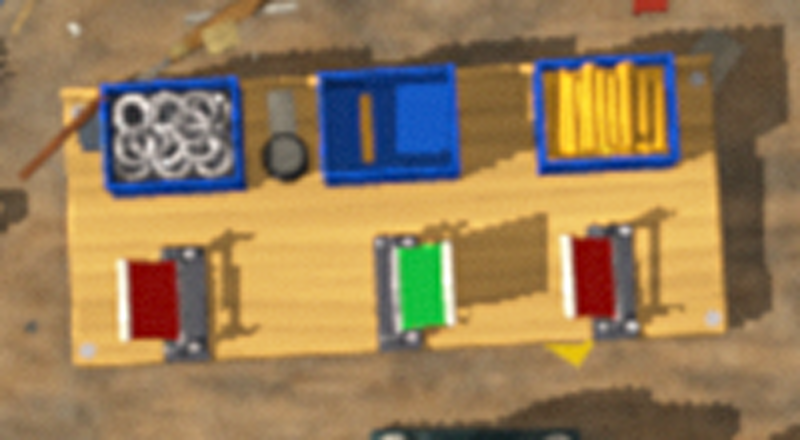

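View pics/sc.png

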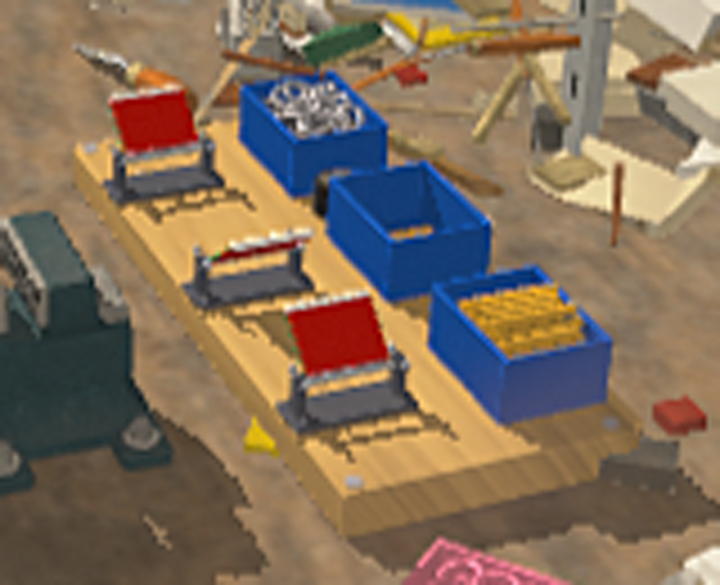

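```bash
python3 - <<'E'
from h import *
from scipy.optimize import least_squares
c=pickle.load(open('top.pkl','rb'));s=pickle.load(open('side.pkl','rb'))
f=lambda u,v:(190+(u+.5)/4-.5,130+(v+.5)/4-.5)
cr=[f(62,90),f(713,57),f(725,330),f(75,363)]
for u in cr: print(unproj(c,u,.024).round(3))
lips=[f(123,300),f(448,284),f(568,276)]
for u in lips: print('lip',unproj(c,u,.067).round(4))
st=[f(187,254),f(189,349),f(405,242),f(412,340),f(624,232),f(630,327)]
for u in st: print('post',unproj(c,u,.049).round(4))
B=[[.075,.175],[.075,-.175],[-.075,-.175],[-.075,.175]]
def W(p,b,z): 
    a=p[2];return [p[0]+np.cos(a)*b[0]-np.sin(a)*b[1],p[1]+np.sin(a)*b[0]+np.cos(a)*b[1],z]
r=least_squares(lambda p:(proj(c,[W(p,b,.024) for b in B])-cr).ravel(),[.56,.18,0]);p=r.x;print(p,r.fun.round(1))
pts=[W(p,b,.024) for b in B]
for i,pl in enumerate((.114,0,-.114)):
    for x0 in (-.045,-.04):print(i,np.round(W(p,(x0,pl),.044),4))
im=s["pixels"][:,:,::-1].copy()
for q in proj(s,pts): cv2.circle(im,tuple(int(round(v)) for v in q),2,(255,0,255),-1)
for u in lips:
    q=proj(s,unproj(c,u,.067))[0];cv2.circle(im,tuple(int(round(v)) for v in q),1,(255,255,0),-1)
cv2.imwrite('pics/s2.png',cv2.resize(im[160:290,180:400],None,fx=3.6,fy=3.6))
im=c["pixels"][220:320,250:370,::-1];cv2.imwrite('pics/vise.png',cv2.resize(im,None,fx=5,fy=5))
E
```

```text
[0.635 0.364 0.024]
[0.652 0.013 0.024]
[0.505 0.008 0.024]
[0.487 0.355 0.024]
lip [0.5168 0.3232 0.067 ]
lip [0.525  0.1563 0.067 ]
lip [0.5291 0.0949 0.067 ]
post [0.5427 0.2925 0.049 ]
post [0.4929 0.291  0.049 ]
post [0.549  0.1784 0.049 ]
post [0.4976 0.1747 0.049 ]
post [0.5542 0.0641 0.049 ]
post [0.5044 0.0614 0.049 ]
[0.56991205 0.18485763 0.04955171] [ 0.3 -0.5 -0.6 -0.5  0.8  0.6 -0.5  0.4]
0 [0.5193 0.2965 0.044 ]
0 [0.5243 0.2967 0.044 ]
1 [0.525  0.1826 0.044 ]
1 [0.53   0.1829 0.044 ]
2 [0.5306 0.0688 0.044 ]
2 [0.5356 0.069  0.044 ]
```

View pics/s2.png

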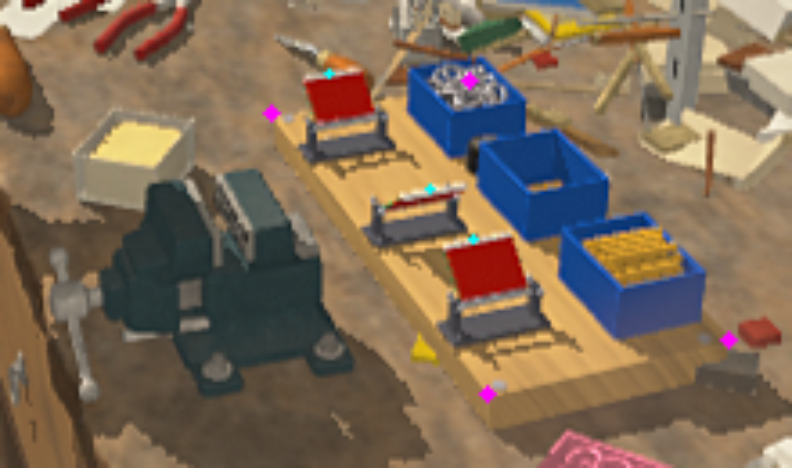

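View pics/vise.png

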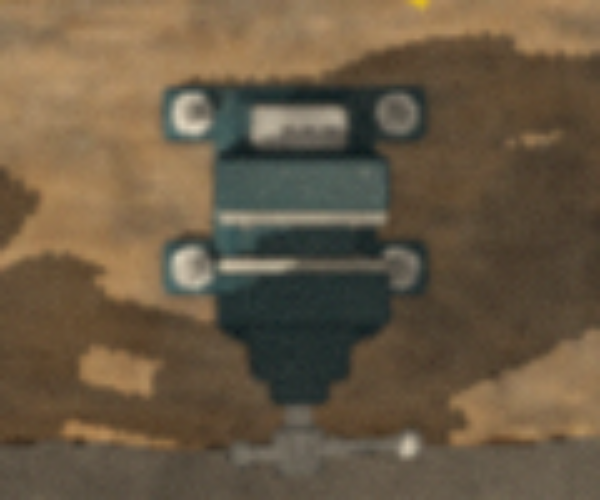

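```bash
python3 - <<'E'
from h import *
c=pickle.load(open('top.pkl','rb'));s=pickle.load(open('side.pkl','rb'))
for z in (.06,.08,.1,.12,.14,.16):
    P=unproj(c,(327,250.5),z);Q=unproj(c,(293,250.5),z);print(z,P.round(3),[((q-[180,160])*3.6).round() for q in proj(s,[P,Q])])
E
```

```text
0.06 [0.423 0.105 0.06 ] [array([291., 269.]), array([255., 209.])]
0.08 [0.423 0.106 0.08 ] [array([290., 237.]), array([255., 179.])]
0.1 [0.423 0.107 0.1  ] [array([289., 204.]), array([255., 149.])]
0.12 [0.423 0.109 0.12 ] [array([288., 171.]), array([254., 118.])]
0.14 [0.423 0.11  0.14 ] [array([287., 138.]), array([254.,  87.])]
0.16 [0.423 0.112 0.16 ] [array([286., 104.]), array([254.,  55.])]
```

Request:
jog_arm --commands '[[[0.06,-0.07,0],[0,0,-0.025],1],[[0.12,-0.15,0],[0,0,-0.05],1],[[0.19,-0.23,0],[0,0,-0.075],1],[[0.26,-0.32,0],[0,0,-0.1],1],[[0.33,-0.4,0],[0,0,-0.125],1],[[0.4,-0.48,0],[0,0,-0.15],1],[[0.47,-0.57,-0.01],[0,0,-0.175],1],[[0.54,-0.66,-0.02],[0,0,-0.2],1],[[0.6,-0.73,-0.03],[0,0,-0.2016],1],[[0.627,-0.757,-0.03],[0,0,-0.2016],1]]' --newtons 5

```text
t: 1.8
tool_pos: [0.5286, 0.1238, 0.2002]
orientation: [2.169, 2.273, -0.001]
force: [0.1, 0.2, 0.2]
opening: 0.0014
```

Request:
jog_arm --commands '[[[0,0.003,-0.05],[0,0,0],1],[[0,0.003,-0.1],[0,0,0],1],[[0,0.003,-0.15],[0,0,0],1],[[0,0.003,-0.15],[0,0,0],1]]'

```text
t: 2.3
tool_pos: [0.5264, 0.1252, 0.1076]
orientation: [-2.167, -2.271, 0.007]
force: [0.1, -0.9, -0.1]
opening: 0.0004
```

```bash
python3 - <<'E'
from h import *
from plant import robot
s=robot.read_state();print(s["tool_pos"])
im=robot.read_camera("wrist")["pixels"];cv2.imwrite('pics/w1.png',im[:,:,::-1])
c=robot.read_camera("side");i=c["pixels"][:,:,::-1].copy()
for q in proj(c,s["tool_pos"]): cv2.circle(i,tuple(int(round(v)) for v in q),1,(255,0,255),-1)
cv2.imwrite('pics/s3.png',cv2.resize(i[130:290,220:400],None,fx=3.6,fy=3.6))
E
```

```text
[0.52638808 0.12518167 0.10761203]
```

View pics/w1.png

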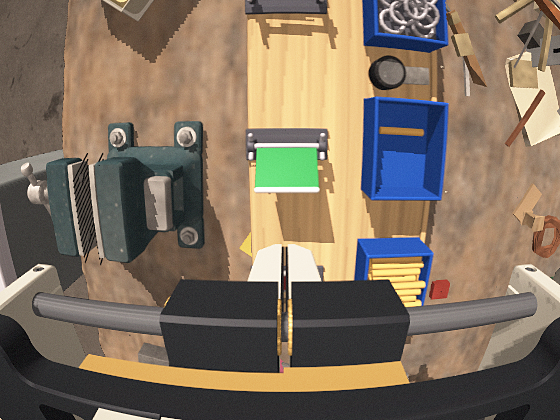

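View pics/s3.png

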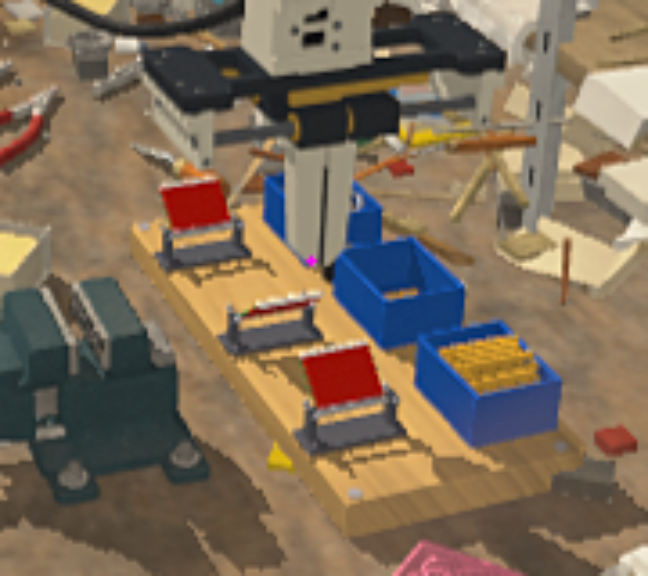

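Request:
jog_arm --commands '[[[0,0,-0.04],[0,0,0],1],[[0,0,-0.086],[0,0,0],1],[[0,0,-0.086],[0,0,0],1],[[0,-0.01,-0.086],[0,0,0],1],[[0,-0.02,-0.086],[0,0,0],1],[[0,-0.028,-0.086],[0,0,0],1],[[0,-0.036,-0.086],[0,0,0],1],[[0,-0.044,-0.086],[0,0,0],1],[[0,-0.052,-0.086],[0,0,0],1],[[0,-0.06,-0.086],[0,0,0],1]]'

```text
t: 3.65
tool_pos: [0.5288, 0.0893, 0.0594]
orientation: [2.169, 2.273, -0.0]
force: [0.4, 0.0, 0.1]
opening: 0.0004
```

Request:
jog_arm --commands '[[[0,-0.008,0],[0,0,0],1],[[0,-0.016,0],[0,0,0],1],[[0,-0.024,0],[0,0,0],1],[[0,-0.03,0],[0,0,0],1],[[0,-0.03,0],[0,0,0],1]]'

```text
t: 4.28
tool_pos: [0.5288, 0.071, 0.0594]
orientation: [2.169, 2.272, -0.0]
force: [0.0, -0.2, -0.2]
opening: 0.0004
```

```bash
cat > snap.py <<'E'
import sys
from h import *
from plant import robot
s=robot.read_state();print(s["t"],s["tool_pos"],s["force"])
im=robot.read_camera("wrist")["pixels"];cv2.imwrite(f'pics/w{sys.argv[1]}.png',im[:,:,::-1])
c=robot.read_camera("side");i=c["pixels"][:,:,::-1].copy()
cv2.imwrite(f'pics/s{sys.argv[1]}.png',cv2.resize(i[130:290,220:400],None,fx=3.6,fy=3.6))
E
python3 snap.py 4
```

```text
4.275 [0.52881026 0.071028   0.05942645] [ 0.01423481 -0.1809608  -0.19181843]
```

View pics/s4.png

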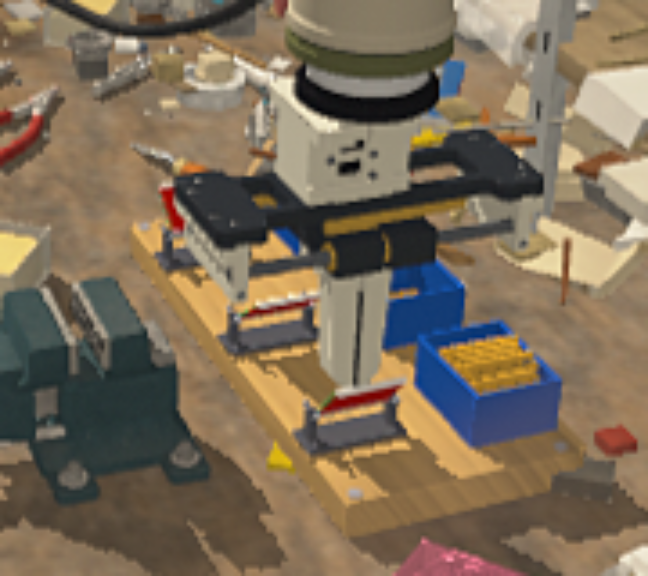

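Request:
jog_arm --commands '[[[0,0.03,0],[0,0,0],1],[[0,0.06,0],[0,0,0],1],[[0,0.09,0],[0,0,0],1],[[0,0.11,0],[0,0,0],1],[[0,0.12,0],[0,0,0],1],[[0,0.128,0],[0,0,0],1],[[0,0.136,0],[0,0,0],1],[[0,0.144,0],[0,0,0],1],[[0,0.152,0],[0,0,0],1],[[0,0.16,0],[0,0,0],1]]'

```text
t: 5.62
tool_pos: [0.5288, 0.1675, 0.0595]
orientation: [2.169, 2.272, -0.0]
force: [0.9, 0.8, -0.4]
opening: 0.0005
```

Request:
jog_arm --commands '[[[0,0.008,0],[0,0,0],1],[[0,0.016,0],[0,0,0],1],[[0,0.022,0],[0,0,0],1],[[0,0.022,0],[0,0,0],1]]'

```text
t: 6.12
tool_pos: [0.5288, 0.181, 0.0594]
orientation: [2.168, 2.273, -0.0]
force: [0.2, -0.3, -0.3]
opening: 0.0004
```

```bash
python3 snap.py 5
```

```text
6.125 [0.52879815 0.18102648 0.05944637] [ 0.23732072 -0.31889195 -0.28718477]
```

View pics/s5.png

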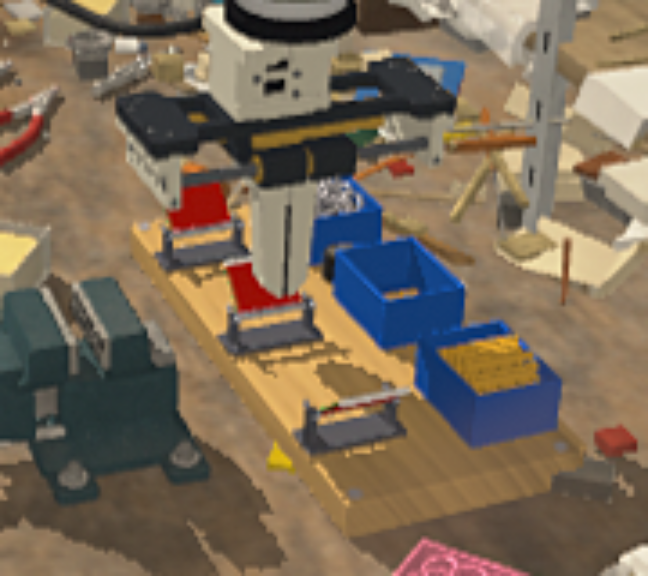

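View pics/w5.png

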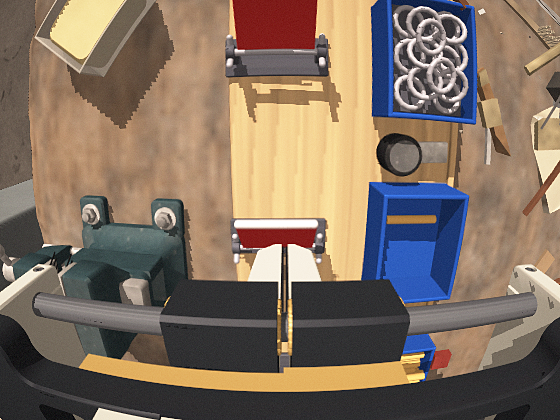

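Request:
jog_arm --commands '[[[0,-0.01,0.01],[0,0,0],1],[[0,-0.01,0.07],[0,0,0],1],[[0,-0.01,0.13],[0,0,0],1],[[0,0.06,0.13],[0,0,0],1],[[-0.005,0.13,0.13],[0,0,0],1],[[-0.012,0.2,0.13],[0,0,0],1],[[-0.016,0.26,0.13],[0,0,0],1],[[-0.018,0.285,0.13],[0,0,0],1],[[-0.018,0.285,0.13],[0,0,0],1]]'

```text
t: 7.35
tool_pos: [0.518, 0.3517, 0.1375]
orientation: [2.167, 2.274, -0.001]
force: [-0.4, -0.4, 0.1]
opening: 0.0007
```

```bash
python3 snap.py 6
```

```text
7.35 [0.51801626 0.35170964 0.13749781] [-0.36580755 -0.40546612  0.07678199]
```

View pics/s6.png

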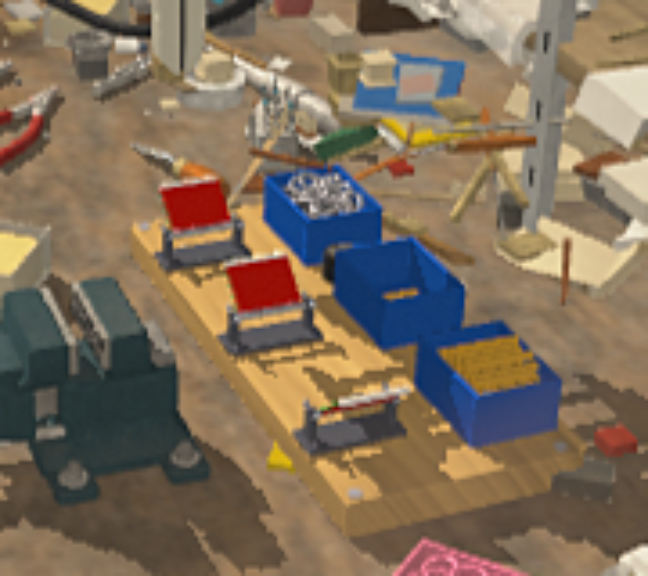

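View pics/w6.png

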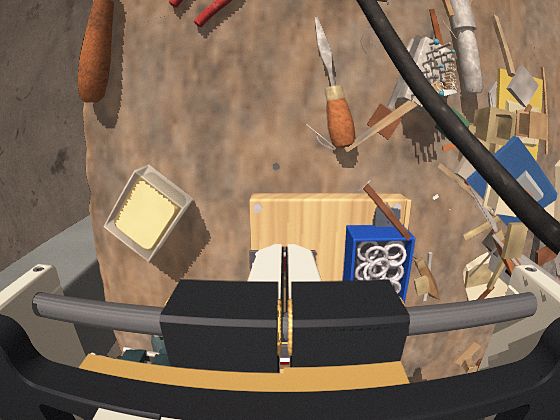

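Request:
jog_arm --commands '[[[0,0,-0.05],[0,0,0],1],[[0,0,-0.1],[0,0,0],1],[[0,0,-0.131],[0,0,0],1],[[0,0,-0.131],[0,0,0],1],[[0,-0.01,-0.131],[0,0,0],1],[[0,-0.02,-0.131],[0,0,0],1],[[0,-0.03,-0.131],[0,0,0],1],[[0,-0.04,-0.131],[0,0,0],1],[[0,-0.048,-0.131],[0,0,0],1],[[0,-0.056,-0.131],[0,0,0],1]]'

```text
t: 8.7
tool_pos: [0.5183, 0.3165, 0.0588]
orientation: [2.169, 2.272, -0.001]
force: [0.0, 0.7, 0.6]
opening: 0.0003
```

Request:
jog_arm --commands '[[[0,-0.008,0],[0,0,0],1],[[0,-0.016,0],[0,0,0],1],[[0,-0.024,0],[0,0,0],1],[[0,-0.032,0],[0,0,0],1],[[0,-0.036,0],[0,0,0],1],[[0,-0.036,0],[0,0,0],1]]'

```text
t: 9.45
tool_pos: [0.5183, 0.2948, 0.0588]
orientation: [2.169, 2.271, -0.001]
force: [0.2, 0.7, 0.2]
opening: 0.0005
```

```bash
python3 snap.py 7
```

```text
9.45 [0.51829472 0.29475548 0.05881489] [0.19124996 0.66783362 0.22620226]
```

View pics/s7.png

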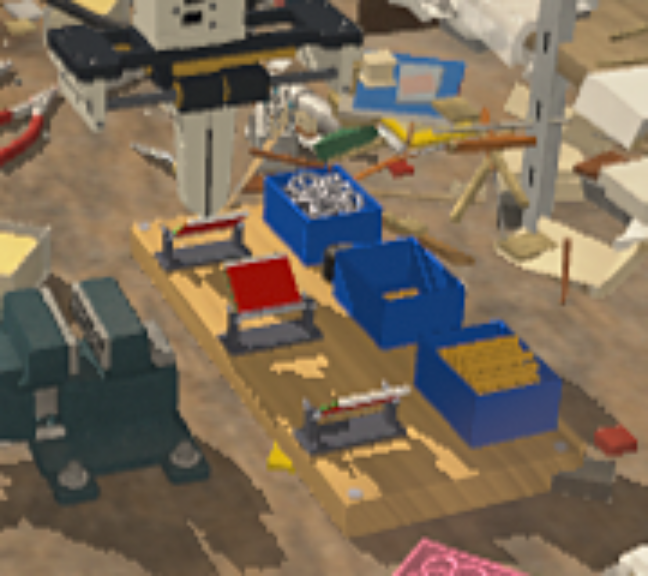

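The left tag has gone over too: in the side crop its lip is at about (240,215), on the near side. I'll back off, lift, and clear the top view.

Request:
jog_arm --commands '[[[0,0.015,0.01],[0,0,0],1],[[0,0.02,0.08],[0,0,0],1],[[0,0.02,0.16],[0,0,0],1],[[0,0.02,0.24],[0,0,0],1],[[-0.06,0.1,0.26],[0,0,0],1],[[-0.14,0.18,0.26],[0,0,0],1],[[-0.22,0.26,0.26],[0,0,0],1],[[-0.3,0.34,0.26],[0,0,0],1],[[-0.34,0.38,0.26],[0,0,0],1],[[-0.34,0.38,0.26],[0,0,0],1]]'

```text
t: 10.8
tool_pos: [0.3109, 0.5259, 0.2153]
orientation: [-2.163, -2.278, 0.0]
force: [1.3, -0.2, 0.2]
opening: 0.0002
```

```bash
python3 - <<'E'
from h import *
from plant import robot
s=robot.read_state();print(s["t"],s["tool_pos"])
c=robot.read_camera("top");o=pickle.load(open('top.pkl','rb'))
a=cv2.resize(c["pixels"][130:240,190:390,::-1],None,fx=4,fy=4,interpolation=cv2.INTER_CUBIC);cv2.imwrite('pics/tc8.png',a)
c=robot.read_camera("side")["pixels"][130:290,220:400,::-1];cv2.imwrite('pics/s8.png',cv2.resize(c,None,fx=3.6,fy=3.6))
E
```

```text
10.8 [0.31086255 0.52585366 0.21531803]
```

View pics/tc8.png

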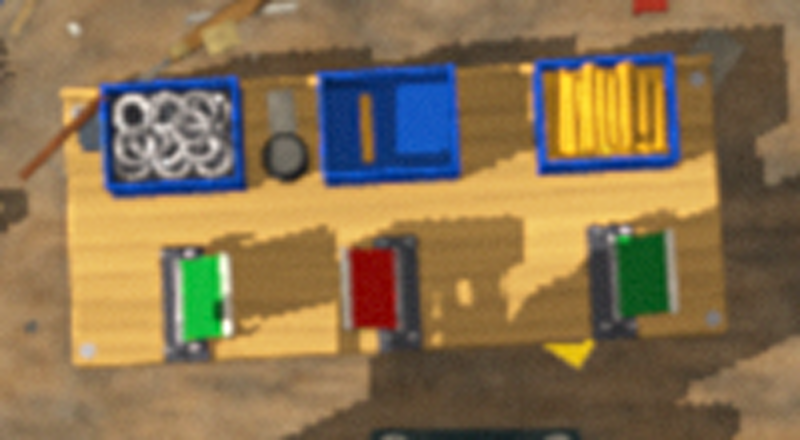

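View pics/s8.png

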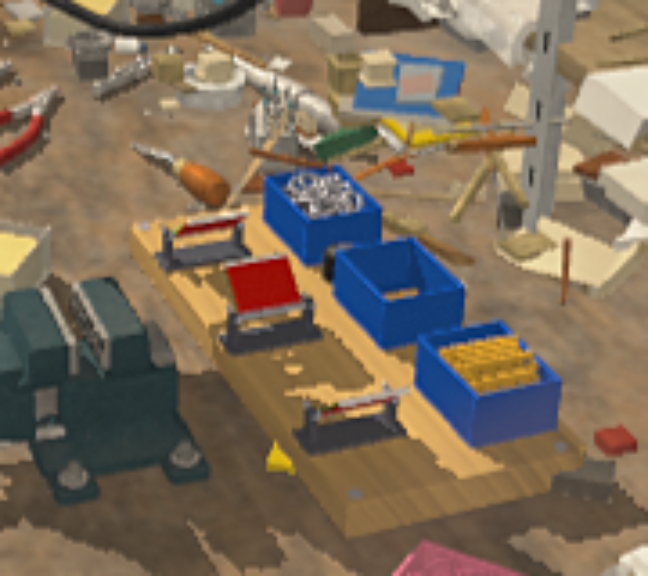

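```bash
python3 -c "
from plant import robot
print(robot.close_job())"
```

```text
the job is handed in; nothing more can be done
None
```

I flipped all three tags with the closed fingertips and handed the job in at about 11 s of the 54 s allowed. No verdict is reported at hand-in.

| Place | Bin | Tag at start | Tag now |
|---|---|---|---|
| Left | `bin_rings` (full) | red | green |
| Middle | `bin_low` (nearly empty) | green | red |
| Right | `bin_brass` (full) | red | green |

**Tags:** In the last top view, each tag's white lip had moved 102–105 px in the 4x crop. That is about 56 mm, the full swing from one stop to the other.

**Other things:** The bins and the loupe look unmoved in the before and after top crops. The wax box, graver and steel block got no before/after comparison, but the arm's path stayed clear of them.

**Force and contact:** The wrist force read at most about 1.3 N, sampled only at the end of each move rather than throughout. The arm ended clear of everything.

No check failed. The only disagreement was about 2–4 mm between different estimates of the hinge positions, which was small enough to push past.

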